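# Lock the reagent box with the curved pin

### The arm

A 6-joint arm with a two-finger parallel gripper is mounted at the origin on the work surface. World frame = base frame: x ahead of the robot, y to its left, z up, the work surface at z = 0. Lengths are in m, angles in degrees, forces in N, time in s.
With the tool pointing down it reaches from about 0.275 to 0.775 m from the base axis. Payload 14.6 kg.
Tool frame: the origin (TCP) lies midway between the tips of the shut fingers; the grasp point (between the pads) lies 19 mm behind it; y points along the fingers, z is the direction in which the jaws open and shut, and the axes are right-handed (so a half turn about y gives the same grasp; the last joint's range is limited). The gripper opens to 85 mm and grips with 20 to 120 N. Pads are 22 mm wide; open, the fingers measure 114 mm over their backs; the gripper's body (76 mm by 85 mm) begins 54 mm behind the grasp point. The pads swing forward as they close: fully open they stand 13 mm farther back than shut.
Start: joints at [-76.794, 15.075, -2.767, 72.158, 0, 81.102], TCP at [0.198, -0.486, 0.231] pointing down, gripper open.
Joint ranges: [-151.79, 151.79], [-50.71, 97.33], [-67.44, 78.34], [-121.81, 120.89], [-77.56, 73.72], [-180, 180]. Speed limits (degrees/s): [108.29, 108.29, 147.25, 159.86, 180, 180].

### API

Orientations are given as a 3x3 rotation matrix whose columns are the frame's x, y, z axes.
In Python, from rig import env gives the robot as it stands. Calls block until the motion is done:
- env.goto(position, orientation): joint-space move of the TCP to a pose.
- env.move_linear(position, speed=0.15, orientation=None): straight line of the TCP; orientation=None keeps the orientation; speed is the mean speed in m/s.
- env.move_j(angles): joint-space move.
- env.gripper_to(opening, strength=None): opening from 0.0 (shut) to 1.0 (fully open); strength is the grip in N (None keeps the last); returns when the fingers have stopped.
- env.dwell(seconds).
- env.solve_ik(position, orientation): joint angles nearest the present ones, or None.
- env.get_state(): the state.
- env.capture(name): name is "side" or "top"; returns a dict with "image" (480x640x3 uint8, red, green, blue), "fx", "fy", "cx", "cy" (pixels), "eye" and "rotation" of the camera in the world. Camera axes: x right, y up, looking along -z (the intrinsics and any distortion apply to the point x, -y, -z); pixel columns grow to the right and rows downward; lengths in m; the calibration is good to about 2 mm. A picture is of the moment at which its call begins. There is no depth.
A pose or a line that the arm cannot do raises env.PlanningError and nothing moves.
- env.close_job(): hands the job in, once; it reports no verdict.
The state is a dict: "time": time; "joint_pos": joint angles; "joint_vel": joint speeds; "joint_efforts": joint torques, N m; "tcp_pos": TCP position; "ee_rot": TCP orientation; "contact_force": force on the tool from outside, world axes, zero at the start; "wrist_torque": the same for the moment, N m; "width": opening from 0.0 (shut) to 1.0 (fully open).
Only numpy, scipy, OpenCV 4.12 (cv2) and the standard library are available. Lean on these libraries where they do the work, as an engineer would, in place of code of your own. Each camera call takes 0.05 s, during which the arm holds its last target.

### The job

Lock the green reagent box: fold its yellow hasp leaf down flat over the dark steel eye, then thread the red-handled curved pin through the eye, turning it gently along its own arc without forcing it, until the red handle is fully home against the eye. Let go so that the pin lies flat on the leaf, and leave the other things where they are.

Things in the scene. Friction and masses are not known exactly. Their poses are not given: they have to be found in the camera images.
- box: Green steel lock box, fixed to the bench, 244 x 224 mm and 104 mm high to its flat grey deck. Origin: centre of its underside; z up, x from the box's front (robot side) to its back, y to its left.
- eye_track: Middle of the eye's clamp track: box centre, 3.5 mm above the deck; axes as box. Eye: upright dark steel block, 45 mm along box x, 8 along y (centred here in y), top 19 mm above deck. Through it along y: a hole 9 mm wide in x (18 mm steel either side), from deck to 13 mm up. Block is clamped immovably anywhere from -12 to +12 mm in box x of here: NOT measured, must be felt or seen.
- leaf (a joint): Yellow hasp leaf, 115 x 88 x 4 mm. 0 = flat in its recess, flush with the deck, the eye standing through its slot; grows as it swings up towards the box's back (1.57 = upright). Starts at 1.35 to 1.9 rad. A stiff hinge (about 0.09 N m) holds it where left; push its back face forward and down. Slot 14 to 86 mm from the hinge, 16 mm wide; solid front end 86 to 115 mm.
- leaf_hinge (a point): The middle of the leaf's hinge line, 50 mm behind the box's centre (box +x) at the height of the deck top (104 mm above the bench); axes as the box. The leaf at 0 runs from here to box -x.
- pin_arc (a point): Arc centre of the curved pin, at mid rod (3.5 mm above what it lies on). 7 mm steel rod bent to 35 mm centre-line radius in this frame's xy plane, z up. Counter-clockwise from +x, it runs from the tip at -138 deg (5 mm thick, cut square, to -130) to the handle at +7. Mass about 0.12 kg. Starts flat on the bench, any yaw. It is threaded tip first, clockwise from above.
- pin_handle (a point): Middle of the curved pin's upright red handle, 16 x 16 mm, 74 mm tall with its black cap, at x 35, y 12 mm of pin_arc; 35 mm above what the pin lies on; axes as pin_arc. Its face at y 4 mm stops against the eye's side when home: then the eye's hole is at x 35, y 0 of pin_arc, and the pin's x axis is parallel to box x, pointing either way.
- straight_handle (a point): Middle of the blue square handle (16 x 16 x 74 mm, this point 35 mm up) of a straight pin, not wanted; its 107 mm rod lies along its own x.
- amber: Small amber bottle, 44 mm across, 90 mm tall; origin at its base centre. Leave alone.
- jar: White jar with blue cap, 64 mm across, 100 mm tall; origin at its base centre. Leave alone.
- beaker: Clear beaker, 70 mm across, 90 mm tall; origin at its base centre. Leave alone.
- timer: White bench timer, 50 x 70 x 18 mm; origin at its base centre. Leave alone.
- tip_box: Blue pipette-tip box with clear lid, 120 x 80 x 70 mm; origin at its base centre. Leave alone.

How it is judged (in metres and radians):
On the way, in this order (a step that is already met when the one before it is completed fails the run):
1. the hasp leaf is folded flat (value of joint leaf below 0.08 rad), for 0.2 s.
2. the pin, level, is about half-way along its arc through the eye (value of joint leaf below 0.08 rad and horizontal distance between eye_track and pin_arc between 0.021 and 0.049 m and y of eye_track in the frame of pin_arc below -0.015 m and x of eye_track in the frame of pin_arc above -0.005 m and z of eye_track in the frame of pin_arc between -0.011 and 0.0045 m and angle between pin_arc's own z axis and vertical below 0.2 rad), for 0.05 s.
At the end, for the whole second after the job is handed in: The leaf is flat (within 0.08 rad) and the curved pin is through the eye, lying flat on the leaf (within 4.5 mm in height, 0.12 rad in tilt), its handle within about 3.5 mm of the eye's face and its x axis within 0.3 rad of box x, let go and at rest (x of eye_track in the frame of pin_arc between 0.0213 and 0.0487 m and z of eye_track in the frame of pin_arc between -0.0045 and 0.0045 m and angle between pin_arc's own z axis and vertical below 0.12 rad and angle between the x axis of pin_arc and the x axis of box, either way round below 0.3 rad and y of eye_track in the frame of pin_arc between -0.0035 and 0.003 m and value of joint leaf below 0.08 rad and linear speed of pin below 0.02 m/s and angular speed of pin below 0.2 rad/s); the robot touches nothing.
It fails at once if the pin is forced: more than 15 N between pin and eye (contact force between pin and eye_track above 15 N).
It fails at once if another thing is shoved more than 30 mm (distance of any of amber, jar, beaker, timer, tip_box, straight_handle from where it was at the start of the episode above 0.03 m).
It also fails if it takes over 72 s, if anything falls off the work surface, if the arm or the gripper's body presses on something with over 40 N, if the wrist force passes 120 N, or if a joint passes its speed limit or range.

## Working session

There is one attempt and no reset: what is moved stays moved. The work goes in short steps, each a Python script; the robot and the scene stay as the last script left them, time stands still between calls to the robot, and variables do not carry over. Pictures are saved under pics/ and viewed, and the job is handed in when it is done.

```bash
ls; mkdir -p pics; python3 - <<'E'
from rig import env
import cv2,pickle
for n in("side","top"):
    c=env.capture(n); cv2.imwrite(f"pics/{n}0.png",c["image"][:,:,::-1]); pickle.dump(c,open(f"{n}0.pkl","wb"))
    print({k:v for k,v in c.items() if k!="image"})
print(env.get_state())
E
```

```text
pics
{'fx': 521.9863964276772, 'fy': 521.9863964276772, 'cx': 317.09593117604754, 'cy': 239.9704368797666, 'eye': array([ 0.4088081 , -0.7252181 ,  0.63480814]), 'rotation': array([[ 0.97871826,  0.10948845, -0.17355935],
       [-0.20519835,  0.53061652, -0.82239878],
       [ 0.00205029,  0.84051079,  0.54179092]])}
{'fx': 464.5900050129277, 'fy': 464.5900050129277, 'cx': 316.65746245819446, 'cy': 237.06854591398482, 'eye': array([0.43026382, 0.10565828, 1.0032802 ]), 'rotation': array([[ 0.01569956,  0.99274307, -0.11922554],
       [-0.99986998,  0.01602651,  0.00178392],
       [ 0.00368174,  0.11918203,  0.99286559]])}
{'time': 0.1, 'joint_pos': array([-7.67942165e+01,  1.50944306e+01, -2.79849541e+00,  7.21570762e+01,
        1.14900977e-04,  8.11018170e+01]), 'joint_vel': array([-0.05843271, -0.08243942,  0.14424058, -0.04732882, -0.02936516,
        0.01048684]), 'joint_efforts': array([ 4.34918315e-03, -6.38578892e+01,  3.85063863e+01,  1.00288808e-02,
       -5.67321695e-05,  2.02807166e-05]), 'tcp_pos': array([ 0.19749363, -0.48619356,  0.23089867]), 'ee_rot': array([[-9.26502597e-01, -1.97415818e-04,  3.76288319e-01],
       [-3.76288345e-01,  8.50082961e-04, -9.26502217e-01],
       [-1.36970095e-04, -9.99999619e-01, -8.61889342e-04]]), 'contact_force': array([-0.07883799, -0.16346038, -0.53492408]), 'wrist_torque': array([-0.00323452,  0.02729721, -0.00129665]), 'width': 0.9979137332950458}
```

View pics/side0.png

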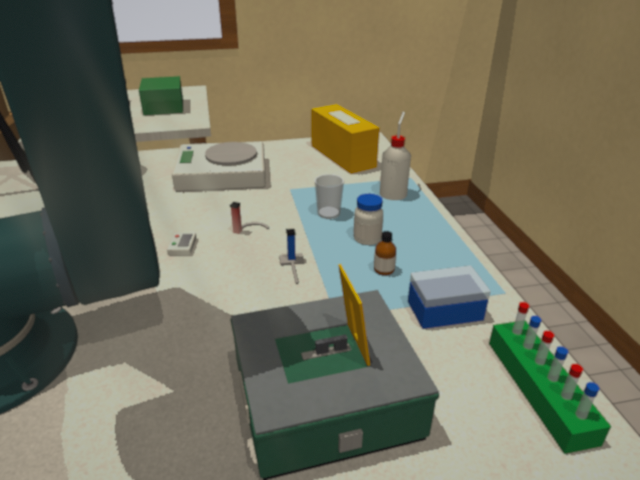

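View pics/top0.png

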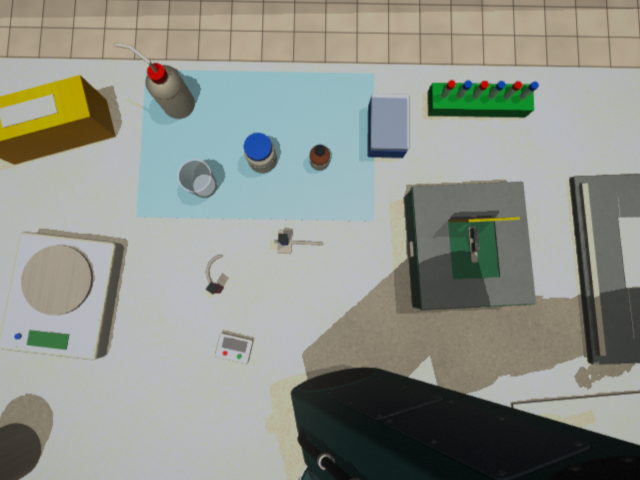

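```bash
cat > h.py <<'E'
import numpy as np, pickle, cv2
def proj(c,p):
    q=(np.atleast_2d(p)-c["eye"])@c["rotation"]
    return np.c_[c["cx"]+c["fx"]*q[:,0]/-q[:,2], c["cy"]+c["fy"]*q[:,1]/q[:,2]]
def back(c,u,v,z):
    d=c["rotation"]@np.array([(u-c["cx"])/c["fx"],-(v-c["cy"])/c["fy"],-1.])
    return c["eye"]+d*(z-c["eye"][2])/d[2]
def crop(img,x0,y0,x1,y1,s,name):
    cv2.imwrite(name,cv2.resize(img[y0:y1,x0:x1,::-1],None,fx=s,fy=s,interpolation=cv2.INTER_CUBIC))
E
python3 - <<'E'
from h import *
t=pickle.load(open("top0.pkl","rb"));s=pickle.load(open("side0.pkl","rb"))
crop(t["image"],390,170,550,320,5,"pics/tbox.png")
crop(t["image"],180,220,340,320,5,"pics/tpin.png")
crop(s["image"],220,260,440,425,3.6,"pics/sbox.png")
crop(s["image"],160,190,320,300,5,"pics/spin.png")
E
```

```text
(no output)
```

View pics/tbox.png

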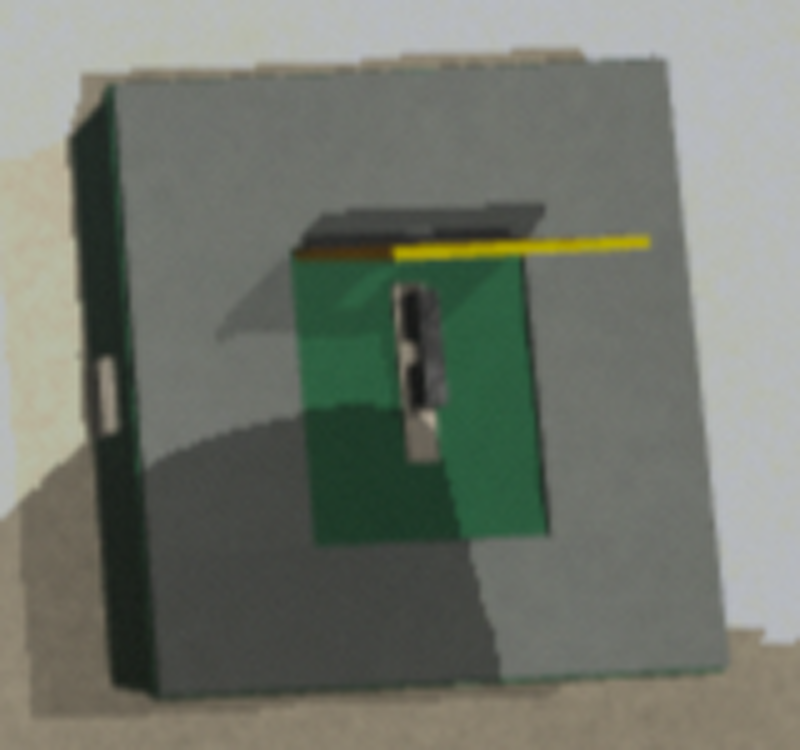

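View pics/tpin.png

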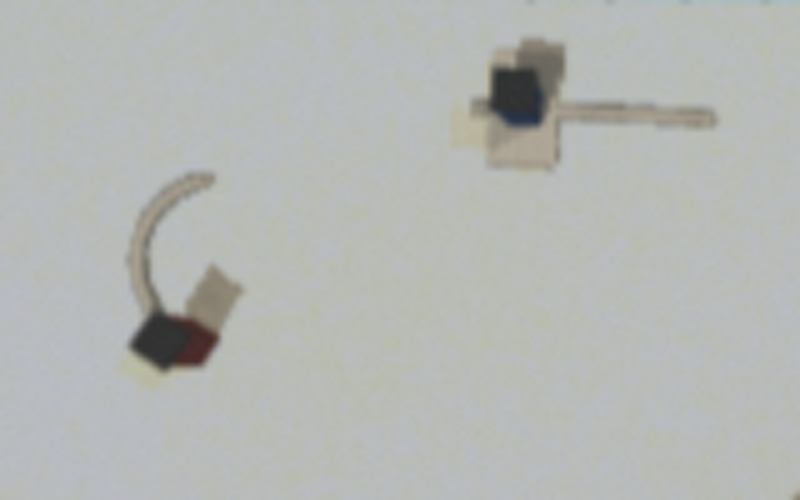

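View pics/sbox.png

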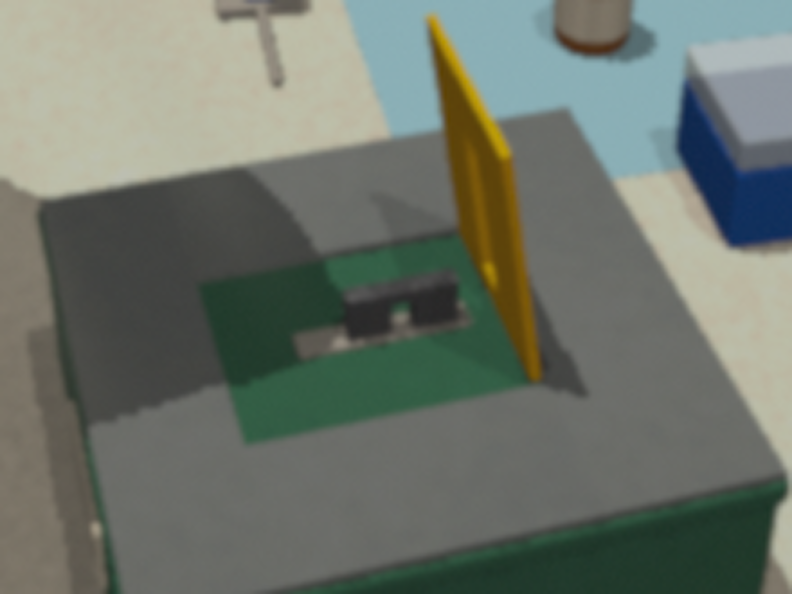

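View pics/spin.png

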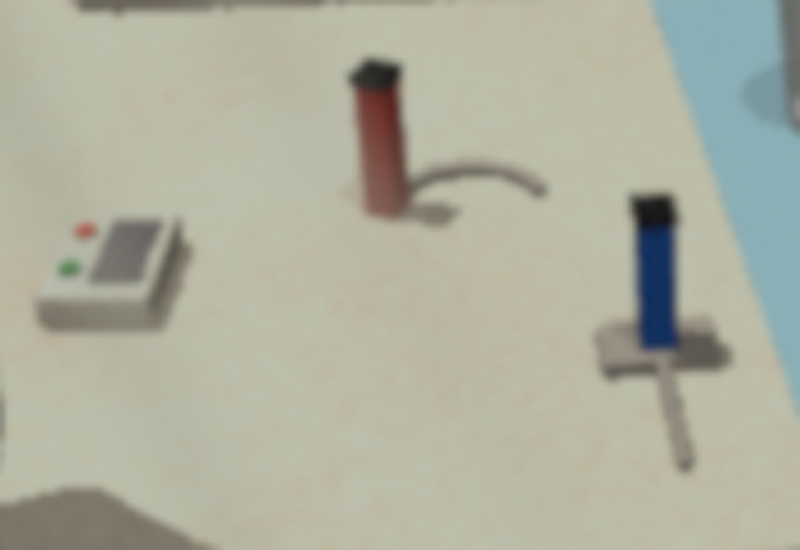

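```bash
cat > fit.py <<'E'
from h import *
from scipy.optimize import least_squares
t=pickle.load(open("top0.pkl","rb"));s=pickle.load(open("side0.pkl","rb"))
def un(x0,y0,sc,P): return [(x0+(a+.5)/sc-.5,y0+(b+.5)/sc-.5) for a,b in P]
hx,hy=.122,.112
bt=un(390,170,5,[(112,86),(664,60),(727,668),(157,697)]); bP=np.array([[hx,hy,.104],[hx,-hy,.104],[-hx,-hy,.104],[-hx,hy,.104]])
bs=un(220,260,3.6,[(40,203),(568,110),(782,480)]); sP=np.array([[-hx,hy,.104],[hx,hy,.104],[hx,-hy,.104]])
def T(p,P):
    c,q=np.cos(p[2]),np.sin(p[2]); P=np.atleast_2d(P)
    return np.c_[p[0]+c*P[:,0]-q*P[:,1],p[1]+q*P[:,0]+c*P[:,1],P[:,2]]
def res(p): return np.r_[(proj(t,T(p,bP))-bt).ravel(),(proj(s,T(p,sP))-bs).ravel()]
if __name__=="__main__":
    r=least_squares(res,[.4,-.2,0]); print("box",r.x,np.degrees(r.x[2]),np.round(r.fun,1)); b=r.x
    inv=lambda w:np.array([[np.cos(b[2]),np.sin(b[2])],[-np.sin(b[2]),np.cos(b[2])]])@(w[:2]-b[:2])
    # eye: top camera top-face ends, right edge; side: bottom/top front & back
    for n,c,P,z in (("top eye top",t,un(390,170,5,[(412,287),(440,290),(415,410),(446,407)]),.123),
                ("top track",t,un(390,170,5,[(393,284),(408,462),(440,462)]),.104),
                ("recess",t,un(390,170,5,[(316,545),(549,535)]),.104),
                ("side eye top front edge",s,un(220,260,3.6,[(345,307),(458,290),(457,272),(343,290)]),.123),
                ("side eye bottom",s,un(220,260,3.6,[(347,340),(460,320)]),.104),
                ("side hole top",s,un(220,260,3.6,[(389,304),(411,300)]),.117),
                ("side track",s,un(220,260,3.6,[(296,336),(302,358),(470,322)]),.104)):
        print(n,[np.round(inv(back(c,u,v,z))*1000,1).tolist() for u,v in P])
    # leaf top edge
    L=un(220,260,3.6,[(432,16),(510,155)])
    f=lambda q:np.r_[(proj(s,T(b,[[.05-.115*np.cos(q[0]),q[1]+.044,.104+.115*np.sin(q[0])],[.05-.115*np.cos(q[0]),q[1]-.044,.104+.115*np.sin(q[0])]]))-L).ravel()]
    r2=least_squares(f,[1.5,0]);print("leaf",r2.x,r2.fun)
    # pin
    rod=un(180,220,5,[(185,183),(160,203),(143,230),(136,252),(140,280),(150,305)]); cap=un(180,220,5,[(162,341)]); tip=un(180,220,5,[(215,179)])
    caps=un(160,190,5,[(376,75)]);tips=un(160,190,5,[(545,191)])
    def pr(p):
        w=np.array([back(t,u,v,.0035)[:2] for u,v in rod])
        k=464
        tp=[[.035*np.cos(np.radians(-138)),.035*np.sin(np.radians(-138)),.0035]]
        return np.r_[k*(np.hypot(*(w-p[:2]).T)-.035),(proj(t,T(p,tp))-tip).ravel(),(proj(t,T(p,[[.035,.012,.074]]))-cap).ravel(),(proj(s,T(p,[[.035,.012,.074]]))-caps).ravel(),(proj(s,T(p,tp))-tips).ravel()]
    w=back(t,*un(180,220,5,[(217,258)])[0],.0035)
    r3=least_squares(pr,[w[0],w[1],2.44]);print("pin",r3.x,np.degrees(r3.x[2]),np.round(r3.fun,1))
    print("handle",T(r3.x,[[.035,.012,.035]]))
E
python3 fit.py
```

```text
box [ 0.52979799 -0.20170737  0.05604411] 3.211090899476593 [ 0.1 -2.   2.4 -1.1  1.7  1.5 -0.7  0.5 -2.7 -2.3 -0.2 -1.8  1.5 -0.8]
top eye top [[30.8, 6.8], [29.2, -3.8], [-16.4, 9.5], [-15.7, -2.4]]
top track [[34.7, 7.6], [-35.1, 7.3], [-35.5, -5.1]]
recess [[-65.6, 45.4], [-65.4, -45.0]]
side eye top front edge [[-14.5, -6.9], [30.2, -9.2], [32.9, 0.4], [-12.8, 2.3]]
side eye bottom [[-13.3, -5.7], [32.5, -6.6]]
side hole top [[4.1, -3.7], [12.9, -3.8]]
side track [[-32.0, 1.5], [-32.5, -10.4], [36.0, -8.7]]
leaf [ 1.42853863e+00 -1.34345221e-03] [ 0.38264716 -0.59447399 -0.35003183  0.5031911 ]
pin [0.47430381 0.3021032  2.56963991] 147.22952155701347 [ 0.1  0.   0.2  0.7  0.5  0.7 -0.8 -0.8 -0.3 -0.7 -0.8 -1.4 -1.3 -0.1]
handle [[0.43837891 0.31095768 0.035     ]]
```

```bash
cat >> h.py <<'E'
B=np.array([.5298,-.2017,.05604])
def R(h):
    h=np.radians(h); return np.array([[np.sin(h),0,np.cos(h)],[-np.cos(h),0,np.sin(h)],[0,-1.,0]])
def bw(x,y,z):  # box frame xy (m), z world
    c,q=np.cos(B[2]),np.sin(B[2]); return np.array([B[0]+c*x-q*y,B[1]+q*x+c*y,z])
def wb(p):
    c,q=np.cos(B[2]),np.sin(B[2]); d=np.array(p[:2])-B[:2]; return np.array([c*d[0]+q*d[1],-q*d[0]+c*d[1],p[2]])
BY=np.degrees(B[2])
def st(env,tag=""):
    s=env.get_state(); print(tag,"t%.2f"%s["time"],"box",np.round(wb(s["tcp_pos"])*1000,1),"F",np.round(s["contact_force"],1),"T",np.round(s["wrist_torque"],2),"w%.3f"%s["width"],"q6 %.0f"%s["joint_pos"][5]); return s
E
python3 - <<'E'
from rig import env
from h import *
Rr=R(90+BY)
env.gripper_to(0.0,40)
p=env.get_state()["tcp_pos"]
env.move_linear([p[0],p[1],.36],.3); st(env)
env.goto(bw(.115,0,.33),Rr); st(env)
env.move_linear(bw(.115,0,.20),.2); st(env)
for th in (80,70,60,50,40,30,20,12):
    r=.105+.006*(80-th)/80; a=np.radians(th)
    env.move_linear(bw(.05-r*np.cos(a)+.011,0,.104+r*np.sin(a)),.12)
    st(env,th)
E
```

```text
t1.44 box [-347.6 -265.9  360.2] F [-0.4 -0.6 -0.4] T [ 0.01  0.01 -0.03] w0.002 q6 81
 t3.38 box [114.6  -0.7 330. ] F [-0.2 -0.3  1. ] T [ 0.01 -0.02  0.07] w0.001 q6 -27
 t4.17 box [115.2  -0.5 201.2] F [-0.2  0.2 -0. ] T [-0.01  0.05 -0.01] w-0.003 q6 -27
80 t4.93 box [ 4.330e+01 -2.000e-01  2.077e+02] F [ 0.3  0.1 -0.1] T [0.03 0.05 0.03] w-0.000 q6 -30
70 t5.23 box [ 25.1   0.  203.3] F [-0.3  0.3 -0.1] T [0.01 0.01 0.01] w-0.002 q6 -31
60 t5.54 box [  8.2  -0.  196.4] F [ 0.1 -0.5 -0.4] T [-0.02 -0.01 -0.01] w0.001 q6 -32
50 t5.85 box [ -7.5  -0.  186.4] F [0.1 0.1 0.7] T [-0.   -0.04  0.03] w-0.000 q6 -33
40 t6.16 box [-2.140e+01 -1.000e-01  1.738e+02] F [1.1 0.4 0.5] T [-0.   -0.03  0.05] w0.005 q6 -33
30 t6.47 box [-32.8  -0.  158.8] F [-0.   0.2 -0.3] T [-0.    0.02  0.05] w0.002 q6 -34
20 t6.78 box [-41.6  -0.  141.9] F [-0.4  0.1 -0.3] T [ 0.01 -0.    0.04] w-0.003 q6 -35
12 t7.05 box [-46.5   0.  127.3] F [ 0.3 -0.4  0.9] T [0.03 0.03 0.02] w0.002 q6 -35
```

```bash
python3 - <<'E'
from rig import env
from h import *
env.move_linear(bw(-.050,0,.112),.1)
for z in (.108,.106,.105,.104,.103,.102):
    env.move_linear(bw(-.050,0,z),.05); s=st(env,z)
    if s["contact_force"][2]>8: break
env.move_linear(bw(-.050,0,.16),.2)
c=env.capture("side"); pickle.dump(c,open("side1.pkl","wb")); crop(c["image"],220,230,440,425,3.6,"pics/s1.png")
c=env.capture("top"); pickle.dump(c,open("top1.pkl","wb"));crop(c["image"],390,170,550,320,5,"pics/t1.png")
E
```

```text
0.108 t7.60 box [-49.9  -0.  108.1] F [ 0.3  0.2 -0.2] T [-0.02  0.03  0.01] w0.000 q6 -35
0.106 t7.85 box [-50.   0. 106.] F [ 0.5 -1.4  0.8] T [0.05 0.01 0.01] w0.002 q6 -35
0.105 t8.10 box [-50.   0. 105.] F [-0.4 -0.1 -1.7] T [ 0.02 -0.02 -0.  ] w0.002 q6 -35
0.104 t8.35 box [-49.9  -0.  104. ] F [ 0.4 -0.2  0.6] T [-0.04 -0.05  0.  ] w0.001 q6 -35
0.103 t8.60 box [-4.990e+01 -1.000e-01  1.037e+02] F [-2.7  2.4 13.3] T [ 0.38  0.67 -0.01] w-0.001 q6 -35
```

View pics/s1.png

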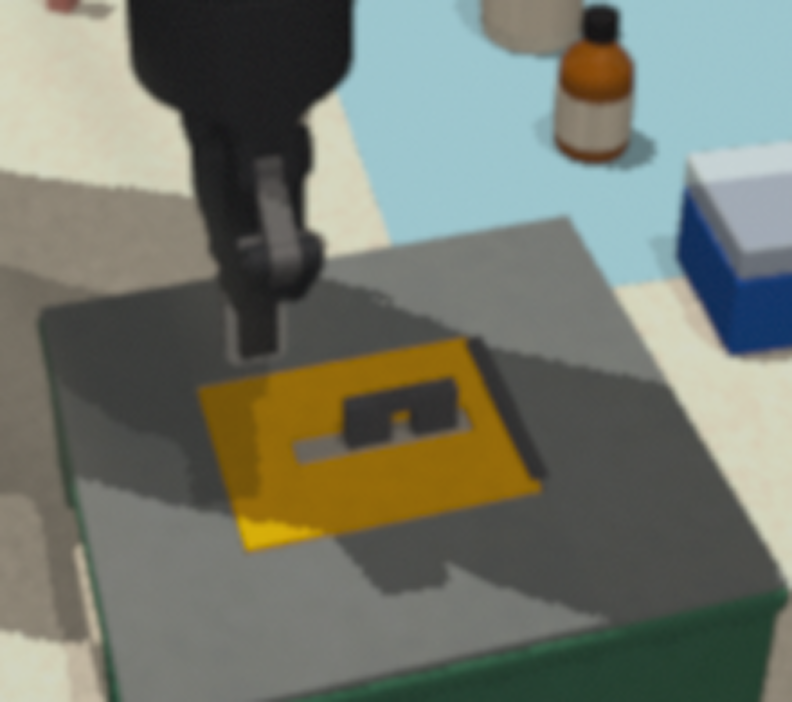

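```bash
cat >> h.py <<'E'
def feel(env,start,d,n,step=.001,thr=5):
    """start box-frame point, d unit dir box frame"""
    d=np.array(d,float); start=np.array(start)
    for i in range(1,n+1):
        p=start+d*step*i; env.move_linear(bw(*p),.05)
        s=env.get_state(); f=s["contact_force"]; c,q=np.cos(B[2]),np.sin(B[2])
        fb=np.array([c*f[0]+q*f[1],-q*f[0]+c*f[1],f[2]])
        if -fb@d>thr: break
    print("contact" if -fb@d>thr else "NONE","t%.2f"%s["time"],np.round(wb(s["tcp_pos"])*1000,2),np.round(fb,1),np.round(p*1000,1))
    env.move_linear(bw(*start),.1)
E
python3 - <<'E'
from rig import env
from h import *
z=.115
p=(-.033,0,z); env.move_linear(bw(-.033,0,.14),.2); env.move_linear(bw(*p),.15); feel(env,p,(1,0,0),11)
env.move_linear(bw(-.033,0,.14),.2); env.move_linear(bw(.047,0,.14),.3)
p=(.047,0,z); env.move_linear(bw(*p),.15); feel(env,p,(-1,0,0),11)
env.move_linear(bw(.047,0,.14),.2)
p=(.008,.026,z);env.move_linear(bw(.008,.026,.14),.3);env.move_linear(bw(*p),.15); feel(env,p,(0,-1,0),12)
env.move_linear(bw(.008,.026,.14),.3)
p=(.008,-.026,z);env.move_linear(bw(.008,-.026,.14),.3);env.move_linear(bw(*p),.15); feel(env,p,(0,1,0),12)
env.move_linear(bw(.008,-.026,.2),.3)
E
```

```text
contact t11.98 [-2.5040e+01  9.0000e-02  1.1489e+02] [-8.5 -0.7  4.1] [-24.   0. 115.]
contact t14.74 [ 4.1670e+01 -4.0000e-02  1.1512e+02] [ 6.4  0.5 -2.1] [ 41.   0. 115.]
contact t18.39 [  7.92  16.77 114.9 ] [-0.   7.6  0.7] [  8.  16. 115.]
NONE t22.53 [  8.05 -14.62 115.05] [-0.2 -4.7 -2.1] [  8. -14. 115.]
```

```bash
python3 - <<'E'
from rig import env
from h import *
env.move_linear(bw(.008,-.026,.25),.4)
env.gripper_to(1.0)
h=(.4384,.311)
env.goto([*h,.16],R(57.2)); st(env)
env.move_linear([*h,.028],.2); st(env)
env.gripper_to(0.0,20); s=st(env,"grip1")
print(s["tcp_pos"])
c=env.capture("top"); pickle.dump(c,open("top2.pkl","wb"));crop(c["image"],160,200,320,320,5,"pics/t2.png")
c=env.capture("side"); pickle.dump(c,open("side2.pkl","wb"));crop(c["image"],160,150,320,270,5,"pics/s2.png")
E
```

```text
t26.29 box [-62.1 516.6 160.1] F [ 1.   0.7 -0.6] T [ 0.02 -0.02  0.02] w1.000 q6 59
 t27.10 box [-61.9 517.   28.8] F [0.8 0.2 0.4] T [0.01 0.02 0.06] w0.999 q6 59
grip1 t27.73 box [-62.5 517.1  28.2] F [-0.8 -0.3  4.3] T [-0.13  0.21 -0.04] w0.184 q6 59
[0.43846208 0.31106513 0.02821489]
```

View pics/t2.png

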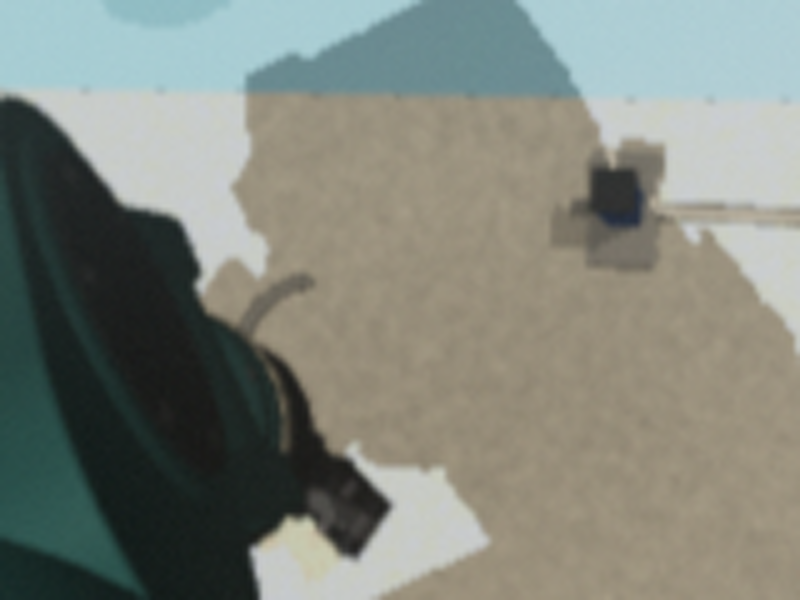

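View pics/s2.png

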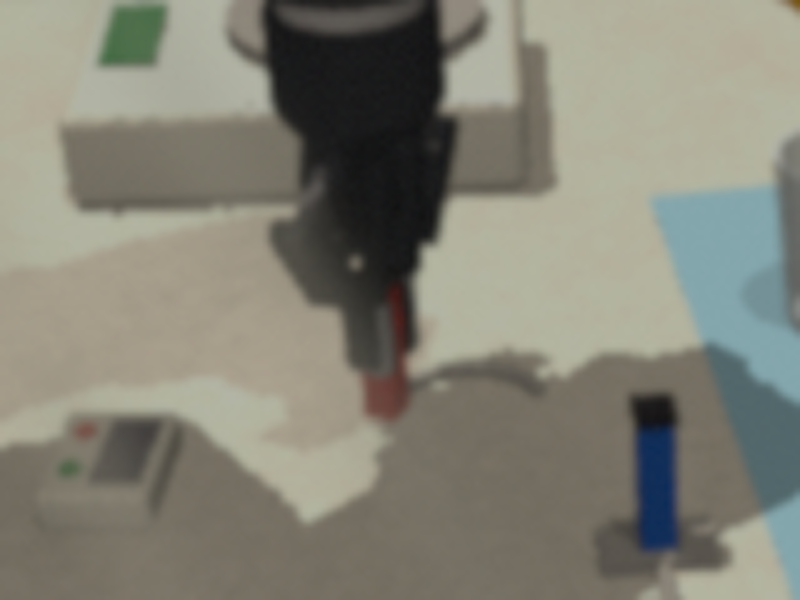

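```bash
python3 - <<'E'
from rig import env
from h import *
h=(.4384,.311)
env.gripper_to(0.9)
env.goto([*h,.028],R(147.2)); st(env)
env.gripper_to(0.0,60); s=st(env,"grip2"); print(s["tcp_pos"])
env.move_linear([*s["tcp_pos"][:2],.20],.2); st(env)
c=env.capture("top"); pickle.dump(c,open("top3.pkl","wb"));crop(c["image"],160,170,320,320,5,"pics/t3.png")
c=env.capture("side"); pickle.dump(c,open("side3.pkl","wb"));crop(c["image"],160,80,320,200,5,"pics/s3.png")
E
```

```text
t29.85 box [-62.5 517.   28. ] F [-1.2  0.2 -0.5] T [ 0.   -0.05 -0.01] w0.899 q6 -30
grip2 t30.43 box [-62.5 517.1  28.1] F [-0.9  0.   2.6] T [-0.05  0.19 -0.04] w0.183 q6 -31
[0.43843195 0.3110399  0.02812523]
 t31.43 box [-63.  516.9 199. ] F [ 0.4 -0.7 -1.6] T [ 0.02  0.05 -0.03] w0.178 q6 -31
```

View pics/t3.png

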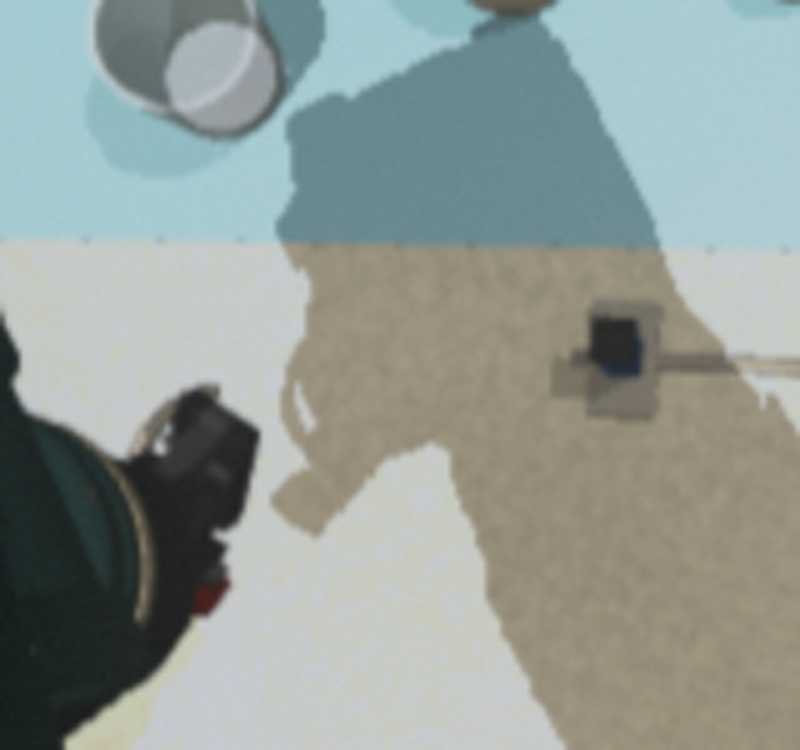

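View pics/s3.png

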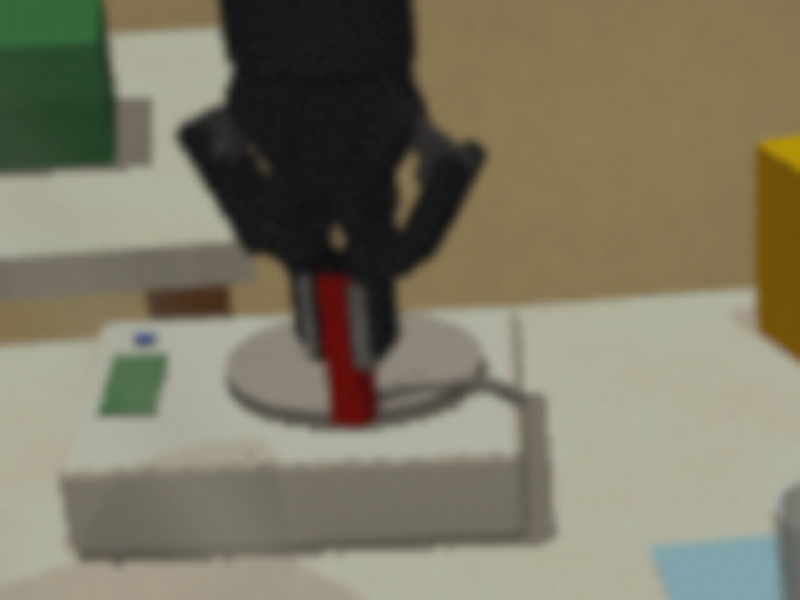

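```bash
cat >> h.py <<'E'
def pinT(tcp,psi,P,zoff=.028):
    """pin pose from tcp & world yaw psi(deg); P pin_arc-frame xy with z above pin bottom"""
    a=np.radians(psi); P=np.atleast_2d(P); d=P[:,:2]-np.array([.035,.012])
    return np.c_[tcp[0]+np.cos(a)*d[:,0]-np.sin(a)*d[:,1],tcp[1]+np.sin(a)*d[:,0]+np.cos(a)*d[:,1],tcp[2]-zoff+P[:,2]]
E
python3 - <<'E'
from rig import env
from h import *
s=st(env); tcp=s["tcp_pos"]
a=np.radians(-138);P=[[.035,.012,0],[.035,.012,.055],[.035*np.cos(a),.035*np.sin(a),.0035],[.035*np.cos(-1.5),.035*np.sin(-1.5),.0035]]
for n,x0,y0 in(("side3",160,80),("top3",160,170)):
    c=pickle.load(open(n+".pkl","rb")); q=proj(c,pinT(tcp,147.2,P)); print(n,np.round((q-[x0,y0])*5))
E
```

```text
t31.53 box [-63.  516.8 198.9] F [-0.4 -0.1 -1.7] T [0.06 0.06 0.04] w0.179 q6 -31
side3 [[350. 416.]
 [338. 294.]
 [516. 398.]
 [468. 378.]]
top3 [[199. 583.]
 [158. 581.]
 [215. 385.]
 [142. 434.]]
```

```bash
cat >> h.py <<'E'
H=np.array([.0083,.00107]); C0=H-np.array([.03487,0])
def pose(psi,C,z):
    a=np.radians(psi); return bw(C[0]+.035*np.cos(a)-.012*np.sin(a),C[1]+.035*np.sin(a)+.012*np.cos(a),z), R(psi+BY)
def fb(env,n=3):
    F=[];T=[]
    for _ in range(n):
        env.dwell(.02); s=env.get_state(); F.append(s["contact_force"]);T.append(s["wrist_torque"][2])
    f=np.mean(F,0); c,q=np.cos(B[2]),np.sin(B[2]); return np.array([c*f[0]+q*f[1],-q*f[0]+c*f[1],f[2],np.mean(T)]),s
def sweep(env,angs,C,z,F0,thr=4):
    for a in angs:
        p,o=pose(a,C,z); env.move_linear(p,.06,o); f,s=fb(env); d=f-F0
        print(a,"t%.2f"%s["time"],"err",np.round((wb(s["tcp_pos"])-wb(p))*1000,2),"dF",np.round(d,2))
        if np.linalg.norm(d[:3])>thr: print("STOP"); return a
E
python3 - <<'E'
from rig import env
from h import *
p,o=pose(165,C0,.20); env.goto(p,o); st(env)
p,o=pose(165,C0,.136); env.move_linear(p,.15); F0,s=fb(env,6); print(F0); np.save("F0.npy",F0)
c=env.capture("side"); pickle.dump(c,open("side4.pkl","wb")); crop(c["image"],220,260,440,425,3.6,"pics/s4.png")
c=env.capture("top"); pickle.dump(c,open("top4.pkl","wb"));crop(c["image"],390,170,550,320,5,"pics/t4.png")
E
```

```text
t33.41 box [-63.2  -0.9 200. ] F [-0.3  1.  -1. ] T [-0.01  0.03 -0.02] w0.178 q6 -111
[-0.02492758  0.33539905 -1.06563284 -0.00793916]
```

View pics/s4.png

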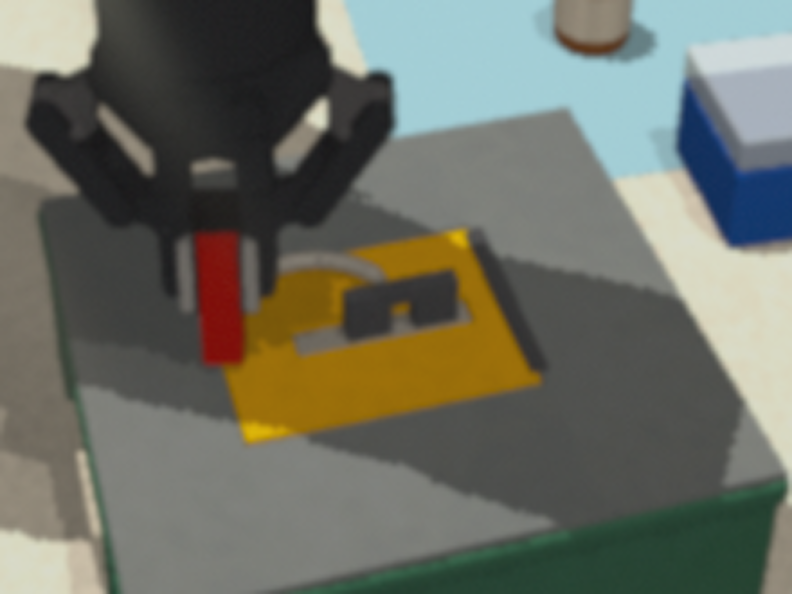

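View pics/t4.png

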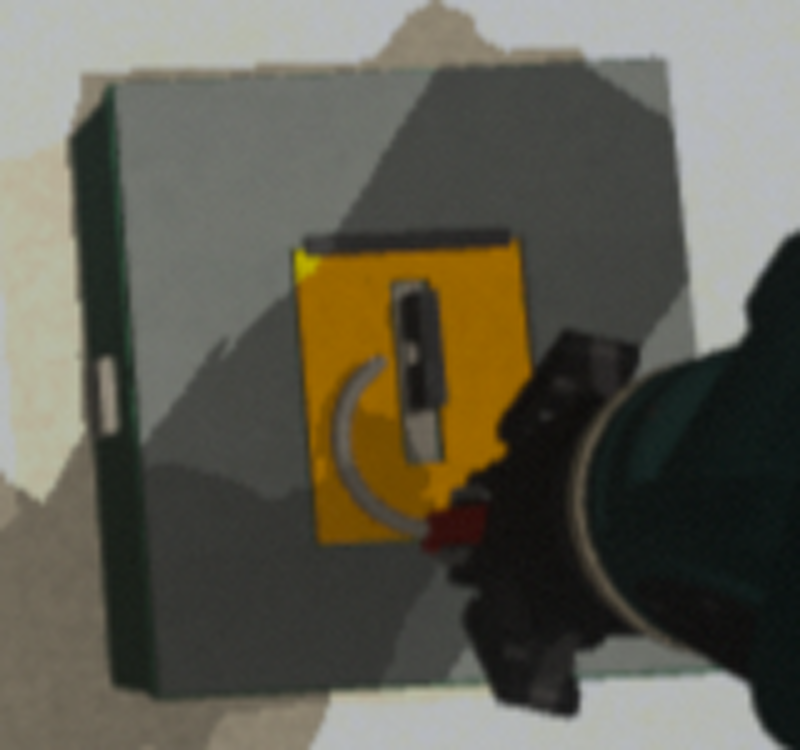

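```bash
python3 - <<'E'
from rig import env
from h import *
F0=np.load("F0.npy")
sweep(env,range(161,88,-4),C0,.1345,F0)
E
```

```text
161 t34.48 err [ 0.12 -0.13  0.29] dF [-0.03 -0.84 -0.05 -0.01]
157 t34.78 err [ 0.06 -0.12  0.11] dF [-0.05 -0.09 -0.02  0.02]
153 t35.08 err [ 0.04 -0.12  0.02] dF [ 0.01 -0.61  0.14 -0.01]
149 t35.38 err [ 0.01 -0.11  0.03] dF [ 0.24 -0.81 -0.56  0.  ]
145 t35.68 err [-0.01 -0.09 -0.01] dF [ 0.01 -0.2  -0.35  0.03]
141 t35.98 err [-0.03 -0.1   0.01] dF [-0.25 -0.55  0.28 -0.02]
137 t36.28 err [ 0.   -0.09  0.01] dF [ 0.33 -0.13 -0.12  0.  ]
133 t36.58 err [-0.04 -0.06 -0.02] dF [ 0.8  -0.23 -0.15 -0.  ]
129 t36.88 err [-0.03 -0.07 -0.01] dF [ 0.39 -0.05 -0.32  0.01]
125 t37.18 err [-0.03 -0.08 -0.01] dF [ 0.35 -0.01 -0.03 -0.03]
121 t37.48 err [-0.05 -0.04 -0.02] dF [-0.24 -0.5  -0.67  0.02]
117 t37.78 err [-0.07 -0.07 -0.01] dF [ 0.51 -0.3   0.02  0.  ]
113 t38.08 err [-0.04 -0.07  0.01] dF [ 0.34 -0.55 -0.32  0.03]
109 t38.38 err [-0.07 -0.03 -0.01] dF [ 0.24 -0.44 -0.2  -0.01]
105 t38.68 err [-0.08 -0.06  0.01] dF [-0.14 -0.06 -0.05 -0.01]
101 t38.98 err [-0.1  -0.05 -0.02] dF [-0.31 -0.69 -0.28 -0.  ]
97 t39.28 err [-0.09 -0.05 -0.01] dF [-0.15 -0.32  0.06  0.01]
93 t39.58 err [-0.13 -0.03 -0.03] dF [-0.68 -0.15 -0.07  0.02]
89 t39.88 err [-0.11 -0.01 -0.01] dF [-0.33 -0.16 -0.11 -0.02]
```

```bash
python3 - <<'E'
from rig import env
from h import *
F0=np.load("F0.npy")
sweep(env,range(85,12,-4),C0,.1345,F0)
c=env.capture("side"); crop(c["image"],220,260,440,425,3.6,"pics/s5.png")
c=env.capture("top"); crop(c["image"],390,170,550,320,5,"pics/t5.png")
E
```

```text
85 t40.18 err [-0.09 -0.01 -0.02] dF [-0.01 -0.53 -0.09  0.03]
81 t40.48 err [-0.13 -0.02 -0.02] dF [ 0.07 -0.33 -0.6  -0.01]
77 t40.78 err [-0.14  0.   -0.02] dF [-0.21 -0.82 -0.06  0.01]
73 t41.08 err [-0.14  0.05 -0.02] dF [-0.04 -0.5  -0.38 -0.01]
69 t41.38 err [-0.13 -0.   -0.02] dF [-0.04 -0.55 -0.2   0.03]
65 t41.68 err [-0.18  0.05 -0.05] dF [-0.21 -0.14 -0.33  0.01]
61 t41.98 err [-0.14  0.06 -0.01] dF [ 0.14  0.29 -0.42  0.01]
57 t42.28 err [-0.14  0.06 -0.02] dF [ 0.02 -0.26  0.09  0.02]
53 t42.58 err [-0.12  0.02 -0.04] dF [ 0.1  -0.36 -0.22  0.02]
49 t42.88 err [-0.13  0.08 -0.02] dF [ 0.21 -0.33  0.17 -0.02]
45 t43.18 err [-0.15  0.05 -0.04] dF [ 0.54 -0.02 -0.27  0.03]
41 t43.48 err [-0.11  0.06 -0.02] dF [ 0.25 -0.35 -0.47  0.03]
37 t43.78 err [-0.14  0.07 -0.04] dF [-0.04  0.23 -0.07  0.04]
33 t44.08 err [-0.13  0.1  -0.03] dF [ 0.53 -0.38 -0.48  0.03]
29 t44.38 err [-0.11  0.07 -0.02] dF [ 0.63 -0.36  0.25  0.  ]
25 t44.68 err [-0.11  0.09 -0.04] dF [ 0.02 -1.05  0.46  0.03]
21 t44.98 err [-0.08  0.06 -0.02] dF [ 0.18  0.22 -0.17 -0.  ]
17 t45.28 err [-0.1   0.11 -0.02] dF [ 0.03 -0.01 -0.28  0.01]
13 t45.58 err [-0.1   0.12 -0.03] dF [ 0.12 -0.74  0.11  0.01]
```

View pics/s5.png

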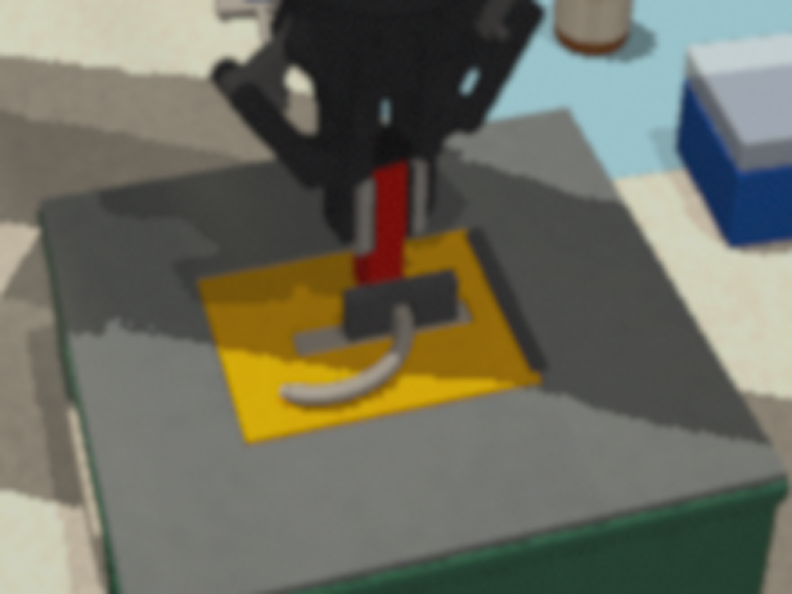

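View pics/t5.png

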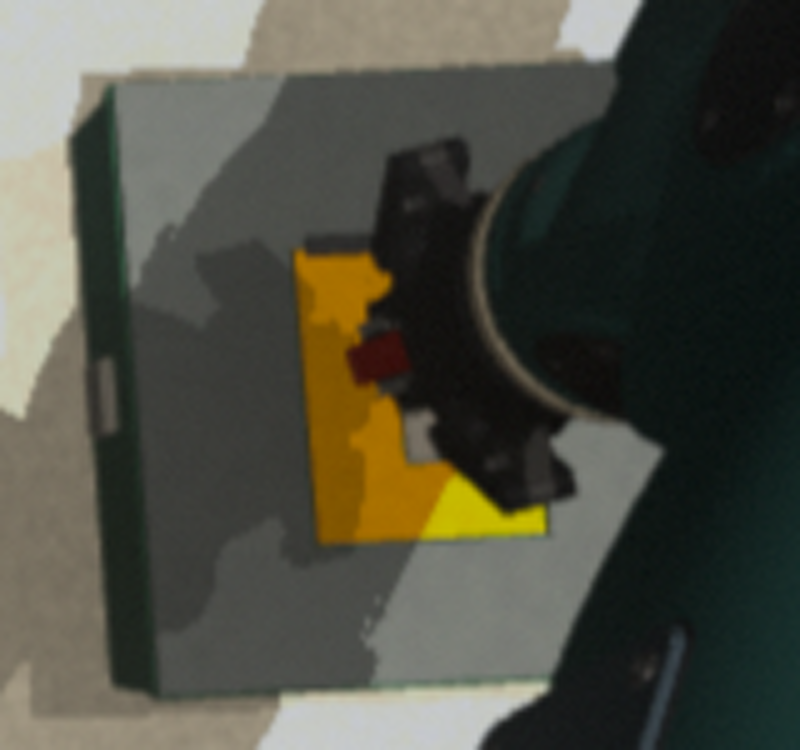

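```bash
python3 - <<'E'
from rig import env
from h import *
F0=np.load("F0.npy")
r=sweep(env,[10,7,4,2,1,0],C0,.1345,F0,3)
a=0 if r is None else r; C=C0.copy()
if r is None:
    for dy in (.0004,.0008,.0012):
        C=C0-[0,dy]
        if sweep(env,[0],C,.1345,F0,2.5) is not None: break
    C=C+[0,.0004]; sweep(env,[0],C,.1345,F0,9)   # relax
for z in (.1335,.1327,.1321,.1316,.1311):
    if sweep(env,[a],C,z,F0,3) is not None: break
np.save("C.npy",C)
E
```

```text
10 t45.98 err [-0.05  0.04  0.  ] dF [-0.26 -0.49  0.21 -0.01]
7 t46.28 err [-0.03  0.07 -0.01] dF [0.34 0.13 0.2  0.03]
4 t46.58 err [-0.05  0.08 -0.02] dF [-0.18 -0.6   0.03  0.  ]
2 t46.88 err [-0.02  0.06 -0.01] dF [-0.18 -0.01 -0.57  0.03]
1 t47.18 err [-0.    0.01 -0.03] dF [ 0.2  -0.25 -0.06  0.  ]
0 t47.48 err [-0.03  0.02 -0.01] dF [-0.18 -0.2   0.31  0.01]
0 t47.78 err [-0.04  0.28 -0.  ] dF [0.19 3.59 1.64 0.01]
STOP
0 t48.08 err [-0.01 -0.03 -0.03] dF [-0.12  1.88  0.74  0.01]
0 t48.38 err [ 0.02 -0.04 -0.11] dF [ 0.76  1.4  -0.78  0.05]
0 t48.68 err [ 0.02 -0.03 -0.07] dF [ 0.73  1.68 -1.04 -0.02]
0 t48.98 err [0.02 0.   0.01] dF [0.75 1.52 0.72 0.02]
0 t49.28 err [ 0.05 -0.03  0.44] dF [-0.92  2.4   7.03  0.01]
STOP
```

```bash
python3 - <<'E'
from rig import env
from h import *
p,o=pose(0,np.load("C.npy"),.1321); env.move_linear(p,.05)
env.gripper_to(0.6); s=st(env)
env.move_linear([*s["tcp_pos"][:2],.25],.15)
env.goto(bw(-.25,.15,.3),R(BY)); st(env)
for n,b,k in(("side",(220,260,440,425),3.6),("top",(390,170,550,320),5)):
    c=env.capture(n); pickle.dump(c,open(n+"6.pkl","wb")); crop(c["image"],*b,k,f"pics/{n}6.png"); cv2.imwrite(f"pics/{n}6f.png",c["image"][:,:,::-1])
E
```

```text
t49.97 box [  8.5  13.  132.1] F [ 0.8 -0.1 -0.9] T [ 0.01 -0.01  0.02] w0.597 q6 59
 t52.04 box [-249.2  149.5  299.9] F [ 0.8  0.2 -0.7] T [ 0.03 -0.02 -0.02] w0.600 q6 56
```

View pics/side6.png

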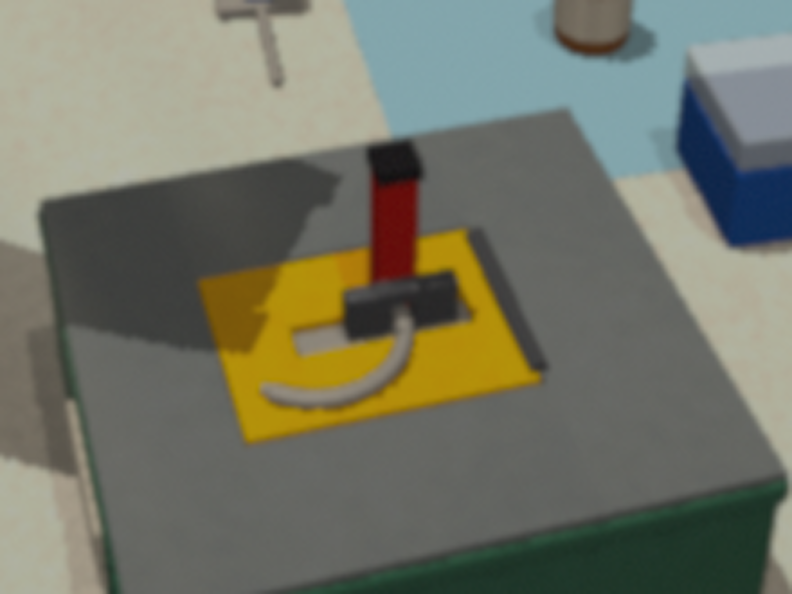

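View pics/top6.png

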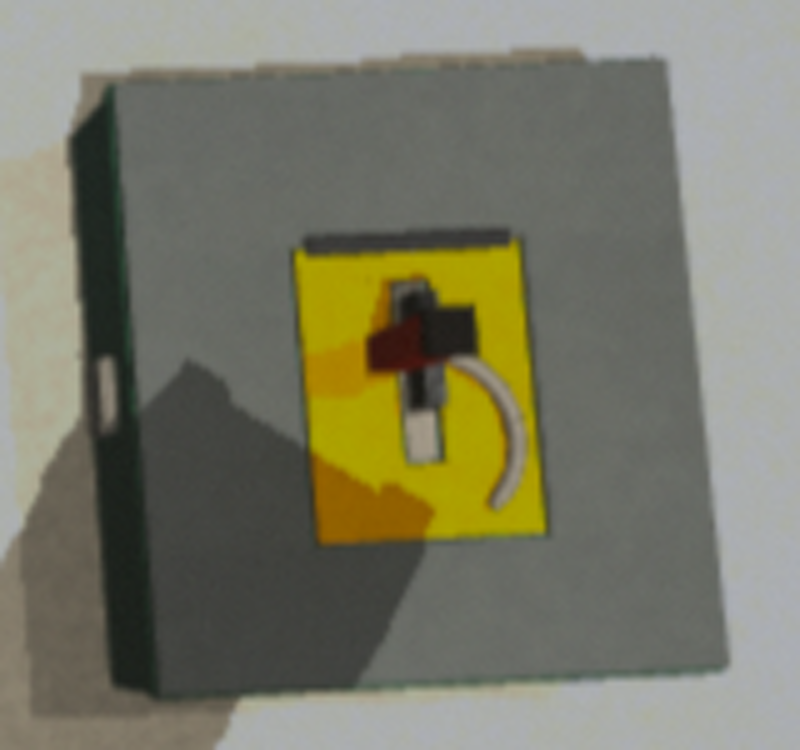

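View pics/top6f.png

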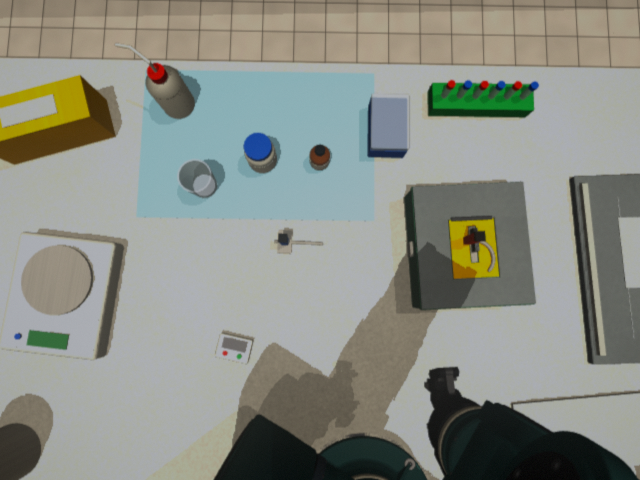

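```bash
python3 - <<'E'
from h import *
C=np.load("C.npy"); a=np.radians(-138)
P=[bw(C[0]+.035*np.cos(a),C[1]+.035*np.sin(a),.1075),bw(C[0]+.035,C[1]+.012,.104+.074)]
for n,x,y,k in(("side6",220,260,3.6),("top6",390,170,5)):
    print(n,np.round((proj(pickle.load(open(n+".pkl","rb")),P)-[x,y])*k))
from rig import env
env.dwell(.3); env.close_job(); print(env.get_state()["time"])
E
```

```text
side6 [[256. 383.]
 [389. 152.]]
top6 [[489. 502.]
 [449. 326.]]
the job is handed in; nothing more can be done
the job is handed in; nothing more can be done
```

The box is locked and I handed the job in at about 52 s of the 72 s limit; no verdict was reported.

**What I did**
- I folded the leaf flat with shut fingers.
- Touching the eye's four sides put it about 8 mm behind the box centre.
- I centred the pin in the jaws with two grips at right angles.
- I turned the pin through the eye about its own arc centre, with the rod about 2.5 mm above the leaf. Contact force stayed within sensor noise (about 1 N).
- At home the handle touched the eye at about 3.6 N. I backed off 0.4 mm, lowered the pin onto the leaf and let go.

**Last checks**
- **Pictures:** in both cameras the leaf is flat, the pin lies flat through the eye and the handle is upright against it. The gripper is clear, and in the top view the other things look unmoved.
- **Pin position:** the rod tip and handle cap appear within about 1 to 3 pixels of where I computed them, about what the calibration error allows.
- **Disagreements:** the two cameras put the box a few millimetres apart in y, so I relied on the touches. The right-side touch peaked at 4.7 N, just under my 5 N threshold, and I counted it as contact.

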